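# Shut the utensil box and draw the spatula out through the gap

## Robot

A 6-joint arm with a two-finger parallel gripper is mounted at the origin on a cart in front of the work surface, level with it; the furniture and walls round the work are solid. World frame = base frame: x ahead of the robot, y to its left, z up, the work surface at z = 0. Lengths are in mm, angles in degrees, forces in N, time in s.
With the tool pointing down it reaches from about 300 to 850 mm from the base axis. Payload 4.2 kg.
Tool frame: the origin (TCP) lies between the finger pads; the fingertips stand 14 mm ahead of it and the grasp point (between the pads) lies 5 mm behind it (env.finger_overhang is the distance from the TCP to the fingertips, in mm); z points along the fingers, y is the line along which they close (so a half turn about z gives the same grasp; the last joint's range is limited). The gripper opens to 91 mm and grips with 3 to 60 N. Pads are 32 mm wide; open, the fingers measure 118 mm over their backs; the gripper's body (76 mm by 178 mm) begins 60 mm behind the grasp point.
Start: joints at [71.906, 18.312, 89.639, -0, 72.044, -1.146], TCP at [167.617, 550.042, 227.976] pointing down, gripper open.
Joint ranges: [-177.97, 177.97], [-48.28, 115.42], [12.27, 149.76], [-77.06, 257.06], [2.81, 150.46], [-146.56, 146.56]. Speed limits (degrees/s): [147.25, 147.25, 180, 180, 180, 180].

## Interface

Orientations are given as [roll, pitch, yaw] about the fixed x, y, z axes, in that order (R = Rz(yaw) Ry(pitch) Rx(roll)).
In Python, from workcell import status, cams, env, finder gives the robot as it stands.
- The arm moves only by the tool apply_moves, never from a script. Its argument "increments" is a list of rows, each a list of 7 numbers: the opening, from -1 (shut) to 1 (fully open), then the shift along the world's x, y, z in m, then the turn, a rotation vector about the world's x, y, z in degrees. In form: [[gripper, x, y, z, ax, ay, az], ...]. A call has 1 to 5 rows; each row shifts and turns the commanded pose from where the row before left it; what a row does not reach is not made up. A row lasts 1/12 s, in which the tool goes at most 41.7 mm and 7.16 degrees, less where a joint would pass 70% of its speed; a pose out of reach is approached as far as the arm can. A call with a gripper value outside its range is refused whole. The fingers move at their own pace and stop on an object; "newtons" is the grip in N (left out, the last holds). Time passes only in rows, so rows that do not move let the fingers close. It gives the time, the measured TCP pose, the force, the opening and the grip force at its end, in the units of the state.
- status.state(): the state, without advancing time (a new reading comes with each control period).
- cams.grab_frame(name): name is "scene" or "side" or "wrist"; returns a dict with "color" (384x512x3 uint8, red, green, blue), "intrinsics" (3x3 intrinsics, pixels), "k1" (the pictures are not rectified: a ray, as slopes to the right and down, at radius r is drawn at 1 + k1 r^2 times it, then the intrinsics apply), "R" (3x3) and "t" (3): a world point X has camera coordinates R X + t. Camera axes: x right, y down, z forward; pixel columns grow to the right and rows downward; lengths in mm; the calibration is good to about 2 mm. A picture is of the moment at which its call begins. There is no depth.
- env.job_done(): hands the job in; it is judged then, once.
Trained networks look in the newest picture that a camera, given by its name, has taken for a name from the list of things; names that differ only in an ending like _2 or _b are one class to them, and where a whole thing is asked for, a point or a joint stands for the part that bears it (a point fixed in the world has none). Each returns a list of dicts, best first, with "score" (0 to 1); they miss things now and then, are a little off and sometimes report something else, mostly with a low value. They report only what shows in the picture. A call takes as long as a camera call.
- finder.boxes_of(query, camera): "rect" ([left, top, width, height] in pixels, round what is visible of it).
- finder.trace(query, camera): "pixels" (384x512 bool, what is visible of it) and "rect" ([left, top, width, height] in pixels, round what is visible of it).
The state is a dict: "time_s": time; "qpos": joint angles; "qvel": joint speeds; "effort": joint torques, N m; "ee_pos": TCP position; "ee_rot": TCP orientation; "force": force on the tool from outside, world axes, zero at the start; "torque": the same for the moment, N m; "gripper_width": finger opening in mm; "gripper_force": force on a finger pad.
Only numpy, scipy, OpenCV 4.12 (cv2) and the standard library are available. Lean on these libraries where they do the work, as an engineer would, in place of code of your own. Each camera call takes 0.05 s, during which the arm holds its last target. There are 200 camera calls.

## Task

The small tin has just been packed into the left end of the wooden utensil box: slide the box's lid fully home over that end. Then take the wooden spatula out through the gap left at the other end, which is shorter than the spatula: raise its handle end and draw it out on the slant, without forcing it against the box or sliding the lid back. Finish while still holding the spatula in the gripper, all of it still and about a hand's breadth above the closed lid, touching nothing else; leave the tin in the box and the other things on the worktop where they are.

Things in the scene. Friction and masses are not known exactly. Their poses are not given: they have to be found in the camera images.
- utensil_box: fixed open wooden box, 162 (x) x 342 (y) x 110 mm high, walls 6 mm, floor top at z 12. Origin: centre of underside. +y points roughly to the robot's left; the spatula leaves at the -y end, the tin is at the +y end. Two steel cross rails (10 mm thick, tops at z 78) span it at y = -140 and -20; the spatula lies on them; below and beyond them the box is empty to its floor.
- lid (a joint): travel (m) of the sliding lid along the box's +y: 0.095 = home at its stop, flush with the +y end wall; starts at 0 to 0.04; about 2 N moves it and it stays put. Captive wooden panel 176 x 186 x 8 mm on the rim, underside 111, top 119 mm above the worktop. Its -y edge is at box y = -0.110 + travel: when home, the gap is 150 mm long (box y -165 to -15 mm) and 150 mm wide.
- lid_handle (a point): centre of the lid's handle, a darker solid wooden bar on top of the lid, 80 mm long across the box (its x), 14 mm thick (its y), 26 mm high, top 145 mm and this point 132 mm above the worktop. It lies on the box's middle line, at box y = 0.010 + the lid's travel. Axes as the box's.
- spatula_grip (a point): point in the spatula handle to grasp, 70 mm from the handle's end, halfway up, at z about 85 mm at the start. Loose flat wooden spatula, 240 mm long, about 70 g; y runs from handle to blade, roughly as the box's +y, z up. Handle 158 x 20 x 14 mm; blade 5-6 mm thick, 50 wide. Starts level on the rails, handle end about 12 mm from the -y end wall, blade under the lid. Balances 50 mm bladewards.
- spatula_butt (a point): centre of the spatula's handle end (70 mm along -y of the spatula from the grip point).
- spatula_tip (a point): centre of the end of the spatula's blade (170 mm along +y of the spatula from the grip point).
- small_tin_mid (a point): centre of a small blue and red tin, 29 x 77 x 43 mm, lying loose on the box's floor at its +y end; it stays there.
- tea_box_mid (a point): bystander, centre of a dark tea carton 68 x 136 x 69 mm on the worktop, to the right of the box.
- mug_mid (a point): bystander, centre of a white mug 116 x 85 x 93 mm (with handle) standing to the left of the box, near the sink.
- spice_jar_mid (a point): bystander, centre of an upright spice jar 44 mm across and 105 mm high standing behind the box.

How it is judged:
By the outcome, as a careful person would: the job done as asked, in the order asked, and still so for the second after the job is handed in, while the arm keeps its last pose, push and grip.
It also fails if it takes over 51 s, if anything falls off the work surface, if the arm or the gripper's body presses on something with over 40 N, if the wrist force passes 120 N, or if a joint passes its speed limit or range.

## Working session

There is one attempt and no reset: what is moved stays moved. The work goes in short steps, Python scripts to look and compute and a tool call to move; the robot and the scene stay as the last step left them, time stands still between calls to the robot, and variables do not carry over. Pictures are saved under pics/ and viewed, at most 10 in all, crops included, and the job is handed in when it is done.

Besides the shell and the picture viewer there is one more tool, called after "Call:" as name(argument=value, ...) on one line, values as JSON. apply_moves: Moves the arm, as the interface text tells. Its arguments: {"type":"object","properties":{"increments":{"type":"array","items":{"type":"array","items":{"type":"number"}}},"newtons":{"type":"number"}},"required":["increments"]}

```bash
mkdir -p pics
cat > h.py <<'E'
import numpy as np, cv2
from workcell import status, cams, env, finder
def proj(f,X):
    X=np.atleast_2d(np.asarray(X,float)); c=X@np.array(f["R"]).T+np.array(f["t"]); s=c[:,:2]/c[:,2:]
    s=s*(1+f["k1"]*(s**2).sum(1,keepdims=True)); K=np.array(f["intrinsics"]); return s@K[:2,:2].T+K[:2,2]
def ray(f,p):
    K=np.array(f["intrinsics"]); d=(np.array(p,float)-K[:2,2])/[K[0,0],K[1,1]]; s=d.copy()
    for _ in range(20): s=d/(1+f["k1"]*(s@s))
    R=np.array(f["R"]); return -R.T@np.array(f["t"]), R.T@np.r_[s,1]
def atz(f,p,z):
    o,d=ray(f,p); return o+d*(z-o[2])/d[2]
def save(n,img): cv2.imwrite("pics/"+n+".png",img[:,:,::-1])
E
python3 - <<'E'
from h import *
out=[]
for c in ["scene","side","wrist"]:
    f=cams.grab_frame(c); im=f["color"].copy()
    print(c,"campos",(-np.array(f["R"]).T@np.array(f["t"])).round())
    if c!="wrist":
      for q in ["utensil_box","lid","lid_handle","spatula_grip","tea_box_mid","mug_mid","spice_jar_mid"]:
        r=finder.boxes_of(q,c)[:1]
        print(c,q,[(x["rect"],round(x["score"],2)) for x in r])
    save(c+"0",im); out.append(im)
cv2.imwrite("pics/both0.png",cv2.resize(np.vstack(out[:2]),(800,1200))[:, :, ::-1])
print(status.state())
E
```

```text
scene campos [  24. -645. 1148.]
scene utensil_box [([177.9, 169.4, 116.6, 86.7], 0.86)]
scene lid [([193.6, 170.3, 72.2, 59.3], 0.92)]
scene lid_handle [([194.5, 173.5, 71.8, 57.6], 0.74)]
scene spatula_grip [([252.0, 212.3, 25.9, 14.3], 0.49)]
scene tea_box_mid [([283.0, 290.8, 51.7, 51.8], 0.9)]
scene mug_mid [([193.1, 174.0, 72.6, 57.5], 0.26)]
scene spice_jar_mid [([272.1, 153.4, 14.8, 25.0], 0.5)]
side campos [ 622. 1219.  785.]
side utensil_box [([246.4, 163.0, 62.4, 66.4], 0.79)]
side lid [([248.1, 172.1, 56.7, 27.6], 0.57)]
side lid_handle [([248.0, 172.1, 55.2, 28.1], 0.9)]
side spatula_grip [([279.6, 199.8, 4.1, 2.6], 0.38)]
side tea_box_mid [([278.5, 149.9, 20.1, 18.8], 0.93)]
side mug_mid [([222.9, 249.4, 32.0, 36.1], 0.84)]
side spice_jar_mid [([205.4, 185.9, 13.4, 30.9], 0.65)]
wrist campos [ 96. 572. 384.]
{'time_s': 0.85, 'qpos': array([ 7.19053812e+01,  1.83110678e+01,  8.96377626e+01,  4.27371115e-04,
        7.20436047e+01, -1.14702211e+00]), 'qvel': array([-0.0493623 ,  0.15560723,  0.03622595, -0.02770745, -0.09882138,
       -0.09137554]), 'effort': array([ 6.04357647e-04, -4.12319255e+01, -2.32229304e+01,  7.27871549e-02,
        3.75075988e-02, -2.68491277e-06]), 'ee_pos': array([167.62666365, 550.0515714 , 227.99267661]), 'ee_rot': array([ 1.79992428e+02, -2.55056392e-04,  1.63052272e+02]), 'force': array([ 0.1409268 , -0.69063128,  0.33232203]), 'torque': array([ 0.00635583, -0.00167871, -0.0228889 ]), 'gripper_force': 0.0, 'gripper_width': 91.32376401721223}
```

Run:
```python
import cv2,numpy as np
a=cv2.imread("pics/scene0.png")[140:290,160:360]; b=cv2.imread("pics/side0.png")[140:290,180:380]
cv2.imwrite("pics/crop0.png",np.vstack([cv2.resize(a,(400*2//2*2-0,300*2))[:300*2]])[:600,:800])
cv2.imwrite("pics/crop1.png",cv2.resize(b,(800,600)))
```

```text
(no output)
```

View pics/crop0.png

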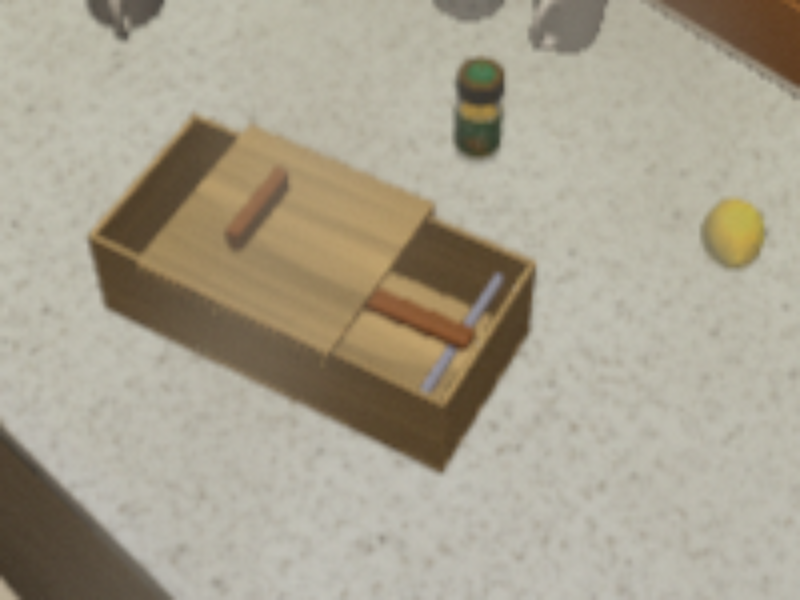

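View pics/crop1.png

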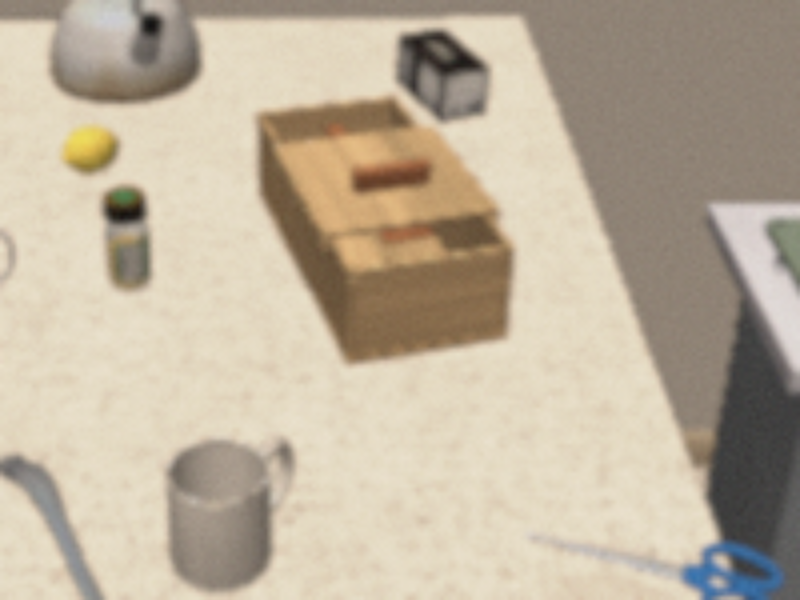

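The scene view shows the box rim corners at (209,169), (183,199), (294,206), (271,240), the lid handle near (224,191), and the spatula butt near (278,224). The side view shows the same layout, with the mug and tea box clear of it.

```bash
cat > fit.py <<'E'
from h import *
from scipy.optimize import least_squares
fs=cams.grab_frame("scene"); fd=cams.grab_frame("side")
S=lambda x,y:(160+x/4,140+y/4)
D=lambda x,y:(180+x/4,140+y/4)
obs=[(fs,S(195,117),(81,171,110)),(fs,S(93,237),(-81,171,110)),(fs,S(535,265),(81,-171,110)),(fs,S(443,402),(-81,-171,110)),
(fs,S(443,470),(-81,-171,0)),(fs,S(106,305),(-81,171,0)),
(fd,D(260,115),(81,-171,110)),(fd,D(398,100),(-81,-171,110)),(fd,D(512,250),(-81,171,110)),(fd,D(349,360),(81,171,0)),(fd,D(508,338),(-81,171,0))]
W=lambda p,L:np.array([p[0]+np.cos(p[2])*L[0]-np.sin(p[2])*L[1],p[1]+np.sin(p[2])*L[0]+np.cos(p[2])*L[1],L[2]])
res=lambda p:np.concatenate([proj(f,W(p,L))[0]-u for f,u,L in obs])
p0=[480,0,0]
r=least_squares(res,p0,loss="soft_l1"); p=r.x
print("box",p[:2].round(1),np.degrees(p[2]).round(2)); print(r.fun.reshape(-1,2).round(1).tolist() if len(r.fun)==2*len(obs) else "")
def inbox(w): d=w[:2]-p[:2];c,s=np.cos(p[2]),np.sin(p[2]);return np.array([c*d[0]+s*d[1],-s*d[0]+c*d[1]])
for n,f,u,z in [("h far",fs,S(281,170),145),("h near",fs,S(237,238),145),("side h",fd,D(355,170),145),("side h",fd,D(430,163),145),("lid -y+x",fs,S(433,205),119),("lid -y-x",fs,S(328,357),119),("lid +y +x",fs,S(250,125),119),("butt",fs,S(468,337),85),("handle@lid top",fs,S(372,297),92),("tea",fs,(309,316),35)]:
    w=atz(f,u,z); print(n,w.round(1),inbox(w).round(1))
for n,f,u,z in [("mug",fd,(239,268),46),("jar",fd,(212,201),52)]: print(n,atz(f,u,z).round())
E
python3 fit.py
```

```text
box [538.2 -29.1] 15.08
[[-0.2, -1.4], [-1.9, -0.4], [0.6, -0.8], [0.1, 1.5], [-0.6, 2.2], [-0.3, 1.6], [-1.3, -1.6], [-0.9, -2.0], [0.6, -1.5], [-1.0, 2.2], [-0.6, 0.9]]
h far [561.2  27.5 145. ] [36.9 48.7]
h near [ 4.872e+02 -3.000e-01  1.450e+02] [-41.8  41.1]
side h [560.1  34.5 145. ] [37.7 55.7]
side h [486.8  20.9 145. ] [-36.7  61.6]
lid -y+x [638.8 -74.8 119. ] [ 85.3 -70.3]
lid -y-x [ 470.6 -122.7  119. ] [-89.6 -72.8]
lid +y +x [591.3 102.7 119. ] [ 85.5 113.5]
butt [ 579.2 -172.5   85. ] [   2.3 -149.1]
handle@lid top [549. -92.  92.] [ -6.  -63.5]
tea [ 435.4 -436.7   35. ] [-205.3 -366.8]
mug [665. 403.  46.]
jar [785.  16.  52.]
```

Call:
apply_moves(increments=[[-1,0.0185,-0.02925,0,0,0,-2.9],[-1,0.0185,-0.02925,0,0,0,-2.9],[-1,0.0185,-0.02925,0,0,0,-2.9],[-1,0.0185,-0.02925,0,0,0,-2.9],[-1,0.0185,-0.02925,0,0,0,-2.9]], newtons=20)

```text
time_s: 1.37
ee_pos: [260.6, 402.4, 228.0]
ee_rot: [180.0, 0.0, 148.5]
force: [0.2, -0.5, -0.1]
gripper_width: 60.8
gripper_force: 0.0
```

Call:
apply_moves(increments=[[-1,0.0185,-0.02925,0,0,0,-2.9],[-1,0.0185,-0.02925,0,0,0,-2.9],[-1,0.0185,-0.02925,0,0,0,-2.9],[-1,0.0185,-0.02925,0,0,0,-2.9],[-1,0.0185,-0.02925,0,0,0,-2.9]])

```text
time_s: 1.78
ee_pos: [353.2, 256.1, 228.2]
ee_rot: [180.0, 0.0, 133.9]
force: [0.1, 1.2, -0.4]
gripper_width: 28.2
gripper_force: 0.0
```

Call:
apply_moves(increments=[[-1,0.0185,-0.02925,0,0,0,-2.9],[-1,0.0185,-0.02925,0,0,0,-2.9],[-1,0.0185,-0.02925,0,0,0,-2.9],[-1,0.0185,-0.02925,0,0,0,-2.9],[-1,0.0185,-0.02925,0,0,0,-2.9]])

```text
time_s: 2.2
ee_pos: [445.8, 109.7, 228.3]
ee_rot: [180.0, 0.0, 119.4]
force: [1.0, 0.3, 0.3]
gripper_width: 0.5
gripper_force: 0.0
```

Call:
apply_moves(increments=[[-1,0.0185,-0.02925,0,0,0,-2.9],[-1,0.0185,-0.02925,0,0,0,-2.9],[-1,0.0185,-0.02925,0,0,0,-2.9],[-1,0.0185,-0.02925,0,0,0,-2.9],[-1,0.0185,-0.02925,0,0,0,-2.9]])

```text
time_s: 2.62
ee_pos: [538.3, -36.6, 228.1]
ee_rot: [180.0, -0.0, 104.9]
force: [0.9, 0.6, 0.2]
gripper_width: 0.2
gripper_force: 0.0
```

Call:
apply_moves(increments=[[-1,0,0,0,0,0,0],[-1,0,0,0,0,0,0]])

```text
time_s: 2.78
ee_pos: [538.0, -36.2, 227.6]
ee_rot: [-180.0, -0.0, 104.9]
force: [-0.7, 0.1, -0.8]
gripper_width: 0.3
gripper_force: 0.0
```

Run:
```python
from h import *
f=cams.grab_frame("wrist"); save("w1",f["color"])
cv2.imwrite("pics/w1b.png",cv2.resize(f["color"],(800,600))[:,:,::-1])
s=status.state(); print(s["time_s"],s["ee_pos"],s["ee_rot"],s["force"])
o=-np.array(f["R"]).T@np.array(f["t"]); print(o, np.array(f["R"])[2])
```

```text
2.8333 [537.33892972 -35.11454812 227.63546476] [-1.79952569e+02 -5.09641449e-02  1.05002155e+02] [-0.04536476 -0.25285508 -0.31069733]
[518.13290104  35.72433051 383.96248509] [ 0.06621875 -0.25197795 -0.96546475]
```

View pics/w1b.png

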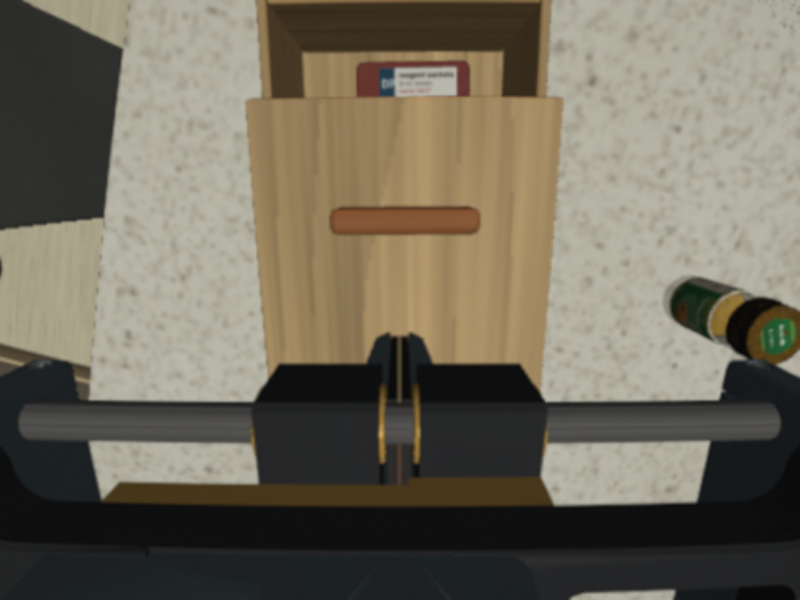

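The wrist view shows the lid bar from (330,220) to (480,220), the lid's far edge at row 99, and the tin lying across the +y end. The jaws are parallel to the bar.

```bash
cat > w.py <<'E'
from h import *
f=cams.grab_frame("wrist")
k=1/1.5625
L=lambda x,y,z:atz(f,(x*k,y*k),z)
a,b=L(331,218,145),L(480,218,145); c,d=L(247,100,119),L(562,98,119)
print(a.round(1),b.round(1),np.linalg.norm(a-b)); print(c.round(1),d.round(1),np.linalg.norm(c-d))
for v in (b-a,d-c): print(np.degrees(np.arctan2(v[1],v[0])))
yaw=np.radians(15); ey=np.array([-np.sin(yaw),np.cos(yaw)]);ex=np.array([np.cos(yaw),np.sin(yaw)])
t=status.state()["ee_pos"]
for n,q in (("bar mid",(a+b)/2),("lid edge mid",(c+d)/2),("bar near face top",L(405,235,143)),("bar far",L(405,208,143))):
    r=q[:2]-t[:2]; print(n,q.round(1),"rel tcp x,y",(r@ex).round(1),(r@ey).round(1))
E
python3 w.py
```

```text
[487.1  12.1 145. ] [562.2  32.3 145. ] 77.75401961050095
[424.6  60.1 119. ] [591.2 105.9 119. ] 172.75042116383077
15.041513792396783
15.381415672376823
bar mid [524.6  22.2 145. ] rel tcp x,y 2.7 57.9
lid edge mid [507.9  83.  119. ] rel tcp x,y 2.2 121.0
bar near face top [526.8  13.4 143. ] rel tcp x,y 2.5 48.8
bar far [523.1  26.9 143. ] rel tcp x,y 2.4 62.9
```

Call:
apply_moves(increments=[[-1,0.0005,0,-0.03,0,0,0],[-1,0.0005,0,-0.03,0,0,0],[-1,0,0,-0.02,0,0,0],[-1,0,0,-0.01,0,0,0],[-1,0,0,0,0,0,0]])

```text
time_s: 3.3
ee_pos: [536.6, -33.7, 136.1]
ee_rot: [-179.7, -0.1, 105.2]
force: [-0.5, 0.6, -0.3]
gripper_width: 0.5
gripper_force: 0.0
```

Call:
apply_moves(increments=[[-1,-0.0026,0.0097,0,0,0,0],[-1,-0.0026,0.0097,0,0,0,0],[-1,-0.0013,0.0048,0,0,0,0],[-1,-0.0013,0.0048,0,0,0,0],[-1,-0.0013,0.0048,0,0,0,0]])

```text
time_s: 3.72
ee_pos: [530.2, -0.9, 139.2]
ee_rot: [179.9, 0.1, 105.1]
force: [1.0, -2.1, 1.5]
gripper_width: 0.8
gripper_force: 1.2
```

Call:
apply_moves(increments=[[-1,-0.0013,0.0048,0,0,0,0],[-1,-0.0013,0.0048,0,0,0,0],[-1,-0.0013,0.0048,0,0,0,0],[-1,-0.0013,0.0048,0,0,0,0],[-1,-0.0013,0.0048,0,0,0,0]])

```text
time_s: 4.13
ee_pos: [523.2, 23.2, 138.1]
ee_rot: [180.0, 0.0, 105.0]
force: [1.3, -2.3, 2.0]
gripper_width: 0.2
gripper_force: 1.2
```

Call:
apply_moves(increments=[[-1,-0.0013,0.0048,0,0,0,0],[-1,-0.0013,0.0048,0,0,0,0],[-1,-0.0013,0.0048,0,0,0,0],[-1,-0.0013,0.0048,0,0,0,0],[-1,-0.0005,0.0019,0,0,0,0]])

```text
time_s: 4.55
ee_pos: [517.1, 44.7, 137.9]
ee_rot: [-180.0, -0.0, 105.1]
force: [1.8, -0.7, 0.0]
gripper_width: 0.6
gripper_force: 1.1
```

Call:
apply_moves(increments=[[-1,-0.0005,0.0019,0,0,0,0],[-1,-0.0005,0.0019,0,0,0,0],[-1,-0.0005,0.0019,0,0,0,0]])

```text
time_s: 4.8
ee_pos: [516.1, 48.4, 138.0]
ee_rot: [-180.0, 0.2, 105.1]
force: [3.3, -11.4, 0.6]
gripper_width: 0.4
gripper_force: 5.9
```

Call:
apply_moves(increments=[[-1,-0.0005,0.0014,0,0,0,0],[-1,0,0,0,0,0,0]])

```text
time_s: 4.97
ee_pos: [516.1, 48.4, 138.0]
ee_rot: [180.0, 0.4, 105.2]
force: [4.3, -11.5, -0.0]
gripper_width: 0.1
gripper_force: 5.8
```

Call:
apply_moves(increments=[[-1,0.003,-0.01,0,0,0,0],[-1,0.005,-0.019,0.025,0,0,0],[-1,0.0075,-0.028,0.03,0,0,0],[-1,0.0075,-0.028,0.03,0,0,0],[-0.1,0.008,-0.03,0.005,0,0,0]])

```text
time_s: 5.38
ee_pos: [548.1, -64.5, 232.8]
ee_rot: [179.6, 0.1, 105.1]
force: [0.7, 0.2, 0.5]
gripper_width: 4.5
gripper_force: 0.0
```

Call:
apply_moves(increments=[[0.1,0.009,-0.033,0,0,0,0],[0.1,0.009,-0.033,0,0,0,0],[0.1,0.009,-0.033,0,0,0,0],[0.1,0.008,-0.028,0,0,0,0],[0.1,0,0,0,0,0,0]])

```text
time_s: 5.8
ee_pos: [581.7, -195.4, 226.7]
ee_rot: [-179.9, 0.0, 104.8]
force: [0.2, -0.5, -0.1]
gripper_width: 37.8
gripper_force: 0.0
```

Run:
```python
from h import *
f=cams.grab_frame("wrist"); save("w2",f["color"])
cv2.imwrite("pics/w2b.png",cv2.resize(f["color"],(800,600))[:,:,::-1])
s=status.state(); print(s["time_s"],s["ee_pos"],s["ee_rot"],s["force"],s["gripper_width"])
r=finder.trace("spatula_grip","wrist")
for x in r[:2]: print(x["score"],x["rect"])
```

```text
5.85 [ 580.92914924 -192.81936904  226.65455992] [-1.79907792e+02 -1.38429186e-01  1.04834104e+02] [-0.30781716  0.643863   -0.79772804] 41.51502719664178
0.94 [239.4, 18.6, 24.3, 156.4]
```

View pics/w2b.png

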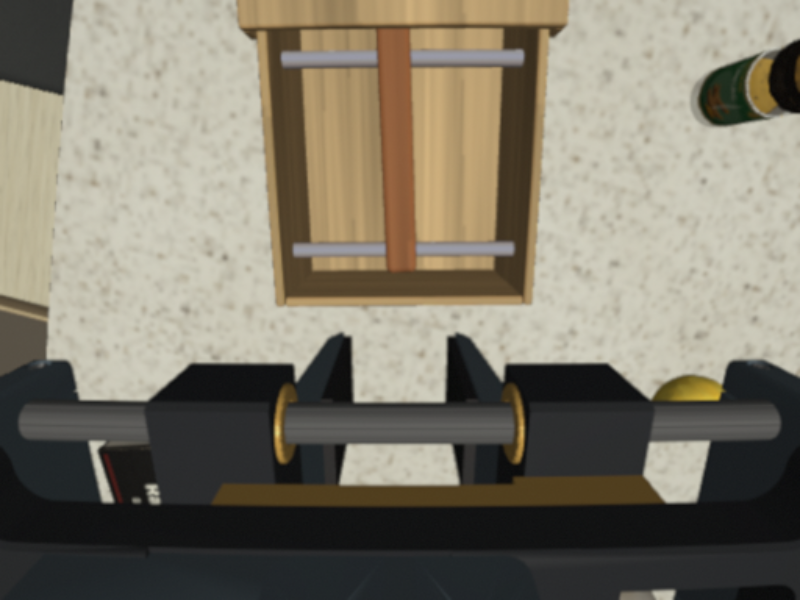

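The lid is home, and the handle runs from (394,30) to its butt at (401,271), resting on both rails (rows 58 and 250).

```bash
cat > w2.py <<'E'
from h import *
f=cams.grab_frame("wrist"); k=1/1.5625
L=lambda x,y,z:atz(f,(x*k,y*k),z)
yaw=np.radians(15); ey=np.array([-np.sin(yaw),np.cos(yaw)]);ex=np.array([np.cos(yaw),np.sin(yaw)])
t=status.state()["ee_pos"]
P={n:L(*q) for n,q in dict(butt=(401.5,271,92),far=(394,32,92),railA=(403,241,78),railB=(403,50,78),wallL=(280,304,110),wallR=(531,302,110),lidedge=(403,30,111)).items()}
for n,q in P.items():
    r=q[:2]-t[:2]; print(n,q.round(1),"rel tcp",(r@ex).round(1),(r@ey).round(1))
v=P["far"]-P["butt"]; print("spatula y dir deg (minus 90)",np.degrees(np.arctan2(v[1],v[0]))-90, np.linalg.norm(v))
w=P["wallR"]-P["wallL"]; print("box yaw",np.degrees(np.arctan2(w[1],w[0])),np.linalg.norm(w))
g=P["butt"][:2]+70*v[:2]/np.linalg.norm(v[:2]); print("grip",g,"move",g-t[:2],"t",t)
E
python3 w2.py
```

```text
butt [ 575.8 -170.5   92. ] rel tcp 0.5 20.3
far [534.9 -34.9  92. ] rel tcp -3.9 161.9
railA [ 572.2 -152.9   78. ] rel tcp 1.6 38.3
railB [541.6 -39.3  78. ] rel tcp 1.5 156.0
wallL [ 506.6 -207.3  110. ] rel tcp -75.8 2.7
wallR [ 658.3 -165.4  110. ] rel tcp 81.6 3.9
lidedge [541.  -38.2 111. ] rel tcp 1.2 157.1
spatula y dir deg (minus 90) 16.78752813196766 141.6894085847964
box yaw 15.440876175130466 157.38888625696433
grip [ 555.56660896 -103.52176209] move [-24.94765376  86.77751253] t [ 580.51426272 -190.29927462  227.08958914]
```

Call:
apply_moves(increments=[[0.1,-0.0065,0.022,0,0,0,0.5],[0.1,-0.0065,0.022,0,0,0,0.5],[0.1,-0.006,0.022,-0.02,0,0,0.5],[0.1,-0.006,0.022,-0.025,0,0,0.3],[0.1,0,0,0,0,0,0]])

```text
time_s: 6.37
ee_pos: [551.0, -97.3, 178.7]
ee_rot: [-179.5, -0.5, 107.1]
force: [-1.5, 0.3, -0.6]
gripper_width: 50.2
gripper_force: 0.0
```

Call:
apply_moves(increments=[[0.1,0,0,-0.02,0,0,0],[0.1,0,0,0,0,0,0]])

```text
time_s: 6.53
ee_pos: [554.0, -101.0, 160.6]
ee_rot: [-179.7, -0.2, 107.0]
force: [-0.9, 0.7, -0.9]
gripper_width: 49.8
gripper_force: 0.0
```

Call:
apply_moves(increments=[[0.1,0.001,-0.002,-0.02,0,0,0],[0.1,0,0,-0.02,0,0,0],[0.1,0,0,-0.02,0,0,0],[0.1,0,0,-0.015,0,0,0],[0.1,0,0,-0.005,0,0,0]])

```text
time_s: 6.95
ee_pos: [556.1, -104.4, 81.5]
ee_rot: [-179.8, -0.1, 106.9]
force: [-0.2, 0.5, 0.5]
gripper_width: 49.5
gripper_force: 0.0
```

Call:
apply_moves(increments=[[0.1,0,0,0,0,0,0],[0.1,0,0,0,0,0,0]])

```text
time_s: 7.12
ee_pos: [557.9, -104.9, 83.9]
ee_rot: [179.9, 0.0, 106.9]
force: [0.1, 0.2, 0.2]
gripper_width: 50.2
gripper_force: 0.0
```

Run:
```python
from h import *
f=cams.grab_frame("wrist")
cv2.imwrite("pics/w3b.png",cv2.resize(f["color"],(800,600))[:,:,::-1])
s=status.state(); print(s["time_s"],s["ee_pos"],s["ee_rot"],s["force"],s["gripper_width"])
```

```text
7.1667 [ 558.21873648 -104.99971988   84.27119834] [1.79882687e+02 5.67229537e-02 1.06857338e+02] [-0.75999638 -0.15500111  0.65134587] 50.17395275209814
```

View pics/w3b.png

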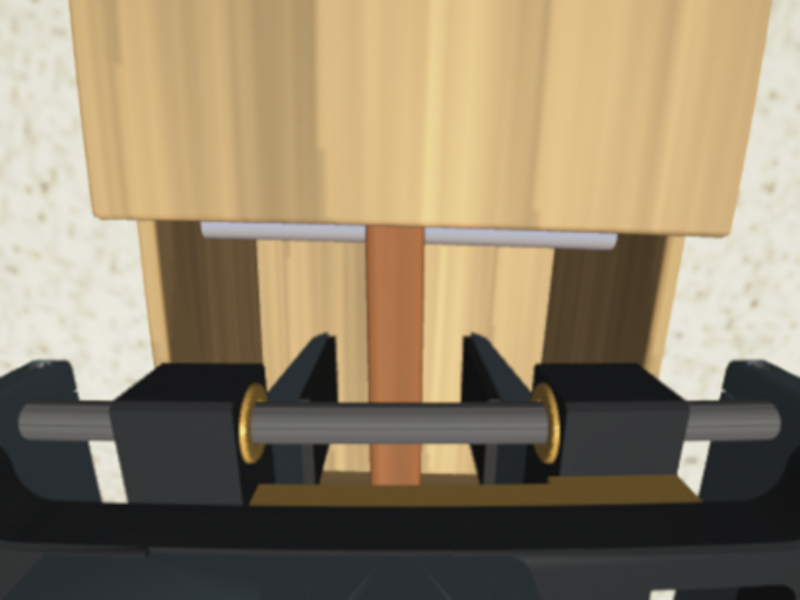

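The handle (column 395) sits between the open jaws (335 to 465), parallel to them and about 2 mm left of centre.

Call:
apply_moves(increments=[[0.1,-0.002,0,-0.003,0,0,0],[0.1,0,0,0,0,0,0],[-0.3,0,0,0,0,0,0],[-1,0,0,0,0,0,0],[-1,0,0,0,0,0,0]], newtons=30)

```text
time_s: 7.58
ee_pos: [555.4, -104.9, 80.2]
ee_rot: [180.0, 0.0, 106.8]
force: [-0.6, -0.5, -0.3]
gripper_width: 32.9
gripper_force: 0.0
```

Call:
apply_moves(increments=[[-1,0,0,0,0,0,0],[-1,0,0,0,0,0,0],[-1,0,0,0,0,0,0],[-1,0,0,0,0,0,0]])

```text
time_s: 7.92
ee_pos: [555.4, -104.9, 80.0]
ee_rot: [180.0, 0.0, 106.9]
force: [-1.3, -0.1, 0.7]
gripper_width: 20.1
gripper_force: 30.0
```

Call:
apply_moves(increments=[[-1,0,0,0.003,0,0,0],[-1,0,0,0.003,0,0,0],[-1,0,0,0.003,0,0,0],[-1,0,0,0,0,0,0],[-1,0,0,0,0,0,0]])

```text
time_s: 8.33
ee_pos: [555.4, -105.0, 89.2]
ee_rot: [180.0, 0.0, 106.9]
force: [-0.6, -0.7, -1.7]
gripper_width: 19.8
gripper_force: 30.0
```

Call:
apply_moves(increments=[[-1,-0.0002,0.0006,0.0023,-1.92,-0.58,0],[-1,-0.0002,0.0006,0.0023,-1.92,-0.58,0],[-1,-0.0002,0.0006,0.0023,-1.92,-0.58,0],[-1,-0.0002,0.0006,0.0023,-1.92,-0.58,0],[-1,0,0,0,0,0,0]])

```text
time_s: 8.75
ee_pos: [554.0, -101.5, 98.3]
ee_rot: [-180.0, 8.0, 106.9]
force: [-0.5, 0.1, -0.6]
gripper_width: 19.6
gripper_force: 30.0
```

Call:
apply_moves(increments=[[-1,-0.0001,0.0003,0.0023,-1.92,-0.58,0],[-1,-0.0001,0.0003,0.0023,-1.92,-0.58,0],[-1,-0.0001,0.0003,0.0023,-1.92,-0.58,0],[-1,-0.0001,0.0003,0.0023,-1.92,-0.58,0],[-1,0,0,0,0,0,0]])

```text
time_s: 9.17
ee_pos: [553.7, -100.5, 107.1]
ee_rot: [-179.9, 16.0, 106.9]
force: [0.3, 0.6, -0.9]
gripper_width: 19.6
gripper_force: 30.0
```

Run:
```python
from h import *
f=cams.grab_frame("scene"); g=cams.grab_frame("side")
a=cv2.resize(f["color"][150:260,170:310],(560,440)); b=cv2.resize(g["color"][150:240,235:320],(240,254)); b=np.vstack([b,np.zeros((186,240,3),np.uint8)])
save("t1",np.hstack([a,b]))
s=status.state(); print(s["time_s"],s["ee_pos"],s["ee_rot"],s["force"],s["torque"])
```

```text
9.2667 [ 554.07109128 -101.12189843  107.13235365] [-179.97191559   15.97235525  106.88861996] [ 0.85454322 -0.60262809 -0.44914278] [ 0.08959138  0.08263994 -0.0283774 ]
```

View pics/t1.png

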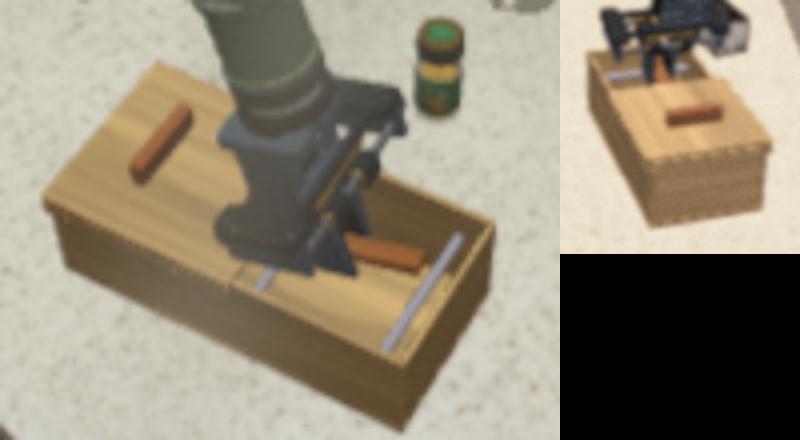

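Everything is free: the lid is flush with the +y end, and the butt at (425,255) is raised between the rails. Next I draw it out along its axis.

Call:
apply_moves(increments=[[-1,0.0014,-0.0046,0.0014,0,0,0],[-1,0.0022,-0.0074,0.0022,0,0,0],[-1,0.0022,-0.0074,0.0022,0,0,0],[-1,0.0022,-0.0074,0.0022,0,0,0],[-1,0.0022,-0.0074,0.0022,0,0,0]])

```text
time_s: 9.68
ee_pos: [564.7, -136.8, 117.8]
ee_rot: [180.0, 16.1, 106.8]
force: [0.1, 0.2, -0.3]
gripper_width: 19.9
gripper_force: 30.0
```

Call:
apply_moves(increments=[[-1,0.0022,-0.0074,0.0022,0,0,0],[-1,0.0022,-0.0074,0.0022,0,0,0],[-1,0.0022,-0.0074,0.0022,0,0,0],[-1,0.0022,-0.0074,0.0022,0,0,0],[-1,0.0022,-0.0074,0.0022,0,0,0]])

```text
time_s: 10.1
ee_pos: [575.5, -173.3, 128.7]
ee_rot: [-180.0, 16.0, 106.9]
force: [0.0, 0.8, -1.5]
gripper_width: 20.1
gripper_force: 30.0
```

Call:
apply_moves(increments=[[-1,0,0,0.005,-1.92,-0.58,0],[-1,0,0,0.006,-1.92,-0.58,0],[-1,0.0022,-0.0074,0.0028,0,0,0],[-1,0.0022,-0.0074,0.0028,0,0,0],[-1,0.0022,-0.0074,0.0028,0,0,0]])

```text
time_s: 10.52
ee_pos: [582.4, -195.6, 148.3]
ee_rot: [180.0, 20.0, 106.9]
force: [-0.3, -0.2, -0.2]
gripper_width: 19.4
gripper_force: 30.0
```

Call:
apply_moves(increments=[[-1,0.0022,-0.0074,0.0028,0,0,0],[-1,0.0022,-0.0074,0.0028,0,0,0],[-1,0.0022,-0.0074,0.0028,0,0,0],[-1,0.0022,-0.0074,0.0028,0,0,0],[-1,0,0,0,0,0,0]])

```text
time_s: 10.93
ee_pos: [591.5, -226.1, 159.9]
ee_rot: [179.9, 20.1, 106.8]
force: [0.6, 0.1, -0.3]
gripper_width: 20.2
gripper_force: 30.0
```

Run:
```python
from h import *
f=cams.grab_frame("scene"); g=cams.grab_frame("wrist")
a=cv2.resize(f["color"][150:260,170:320],(480,352)); b=cv2.resize(g["color"][:260],(320,162)); b=np.vstack([b,np.zeros((190,320,3),np.uint8)])
save("t2",np.hstack([a,b]))
s=status.state(); print(s["time_s"],s["ee_pos"],s["ee_rot"],s["force"],s["torque"])
e=s["ee_pos"]; th=np.radians(16.8)
gy=np.array([-np.sin(th),np.cos(th)]);t=np.radians(s["ee_rot"][1])
G=np.r_[e[:2]+5*np.sin(t)*gy, e[2]+5*np.cos(t)]; T=G+170*np.r_[gy*np.cos(t),-np.sin(t)]
d=T[:2]-[538,-30]; print("tip",T,"boxy",-.2588*d[0]+.9659*d[1])
```

```text
11.0333 [ 590.62790574 -224.70322222  159.04947843] [-179.99074572   20.04210065  106.80464485] [-0.0714691  -0.62043759 -0.4519938 ] [ 0.15159166  0.07314278 -0.00628695]
tip [543.9728175  -70.17411468 105.48589319] boxy -40.34994253339657
```

View pics/t2.png

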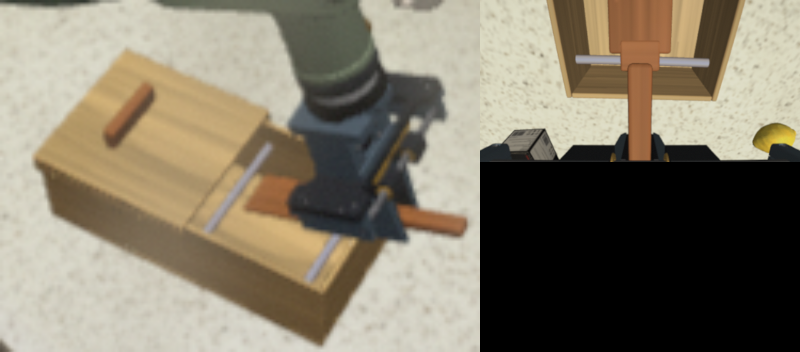

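The blade is fully clear of the lid edge: its end at (248,195) is about 25 mm short of the edge. I now lift, level it and bring it back above the lid.

Call:
apply_moves(increments=[[-1,0,0,0.006,0,0,0],[-1,0,0,0.013,0,0,0],[-1,0,0,0.015,0,0,0],[-1,0,0,0.012,0,0,0],[-1,0,0,0.006,0,0,0]])

```text
time_s: 11.45
ee_pos: [591.4, -224.0, 213.2]
ee_rot: [179.9, 20.1, 106.9]
force: [0.4, -0.1, 0.8]
gripper_width: 19.7
gripper_force: 30.0
```

Call:
apply_moves(increments=[[-1,0,0,0,3.83,1.16,0],[-1,0,0,0,3.83,1.16,0],[-1,0,0,0,3.83,1.16,0],[-1,0,0,0,3.83,1.16,0],[-1,0,0,0,3.83,1.16,0]])

```text
time_s: 11.87
ee_pos: [590.7, -223.8, 211.5]
ee_rot: [180.0, -0.1, 106.9]
force: [-0.2, -0.1, -1.2]
gripper_width: 19.5
gripper_force: 30.0
```

Call:
apply_moves(increments=[[-1,-0.0026,0.0097,0,0,0,0],[-1,-0.0052,0.0193,0,0,0,0],[-1,-0.0065,0.0241,0,0,0,0],[-1,-0.0065,0.0241,0,0,0,0],[-1,-0.0065,0.0241,0,0,0,0]])

```text
time_s: 12.28
ee_pos: [562.3, -121.2, 210.7]
ee_rot: [-179.9, 0.1, 106.9]
force: [-0.2, -0.0, -0.6]
gripper_width: 19.8
gripper_force: 30.0
```

Call:
apply_moves(increments=[[-1,-0.0052,0.0193,0,0,0,0],[-1,-0.0039,0.0145,0,0,0,0],[-1,-0.0026,0.0097,0,0,0,0],[-1,0,0,0,0,0,0],[-1,0,0,0,0,0,0]])

```text
time_s: 12.7
ee_pos: [551.8, -79.4, 211.2]
ee_rot: [180.0, 0.1, 106.9]
force: [0.3, -0.3, 0.5]
gripper_width: 20.0
gripper_force: 30.0
```

Call:
apply_moves(increments=[[-1,0,0,0,0,0,0],[-1,0,0,0,0,0,0],[-1,0,0,0,0,0,0],[-1,0,0,0,0,0,0],[-1,0,0,0,0,0,0]])

```text
time_s: 13.12
ee_pos: [551.8, -80.0, 211.0]
ee_rot: [-180.0, 0.1, 106.8]
force: [0.2, -0.1, -1.4]
gripper_width: 19.8
gripper_force: 30.0
```

Run:
```python
from h import *
f=cams.grab_frame("scene"); g=cams.grab_frame("side")
a=cv2.resize(f["color"][130:350,170:350],(400,489)); b=cv2.resize(g["color"][110:290,190:337],(400,489))
save("t3",np.hstack([a,b]))
s=status.state(); print(s["time_s"],s["ee_pos"],s["ee_rot"],s["force"],s["qvel"].round(1),s["gripper_width"])
```

```text
13.2167 [551.72913615 -79.79877713 211.01934969] [-1.79984703e+02  4.76255308e-02  1.06830031e+02] [ 0.60000577  0.48008047 -0.47073499] [ 0.2 -0.1  0.1 -0.  -0.   0. ] 19.553410391849503
```

View pics/t3.png

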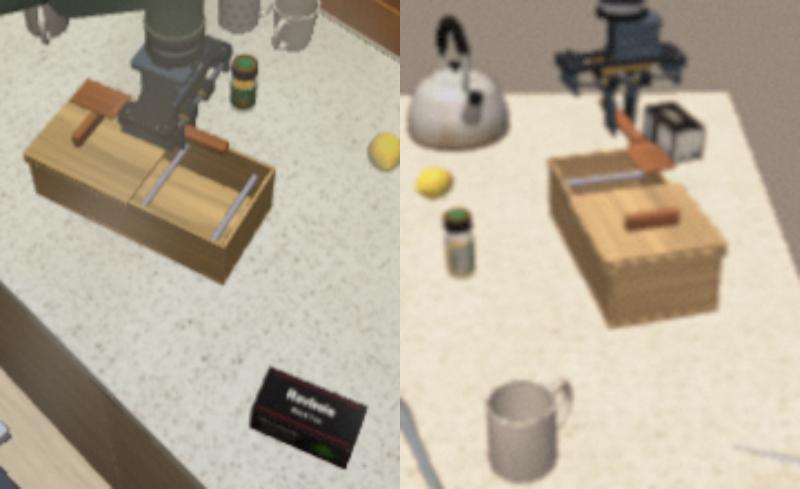

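The spatula hangs over the closed lid, clear of everything. The mug, tea box and jar look undisturbed. I'll check the tip height by triangulation before handing in.

Run:
```python
from h import *
s=status.state(); e=s["ee_pos"]; th=np.radians(16.8); gy=np.array([-np.sin(th),np.cos(th),0])
T=e+[0,0,5]+170*gy; ex=25*np.array([np.cos(th),np.sin(th),0])
for c,(x0,y0,k) in {"scene":(170,130,400/180),"side":(190,110,400/147)}.items():
    f=cams.grab_frame(c)
    for z in (-25,0,25):
        p=(proj(f,[T+ex+[0,0,z],T-ex+[0,0,z]])-[x0,y0])*k+([400,0] if c=="side" else [0,0]); print(c,z,p.round())
```

```text
scene -25 [[ 86.  87.]
 [ 68. 109.]]
scene 0 [[84. 75.]
 [66. 98.]]
scene 25 [[83. 63.]
 [63. 86.]]
side -25 [[642. 187.]
 [676. 182.]]
side 0 [[642. 170.]
 [677. 165.]]
side 25 [[643. 153.]
 [678. 148.]]
```

```bash
python3 -c "
from workcell import env
print(env.job_done())"
```

```text
the job is handed in; nothing more can be done
None
```

The lid is fully home over the tin's end, and the spatula came out on the slant; it is held still and roughly level about 80–90 mm above the closed lid, and the job is handed in (no verdict was returned).

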